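# Clamp a glued gift box in the squeeze-handle bar clamp

### The arm

A 6-joint arm with a two-finger parallel gripper is mounted at the origin on a cart in front of the work surface, level with it; the furniture and walls round the work are solid. World frame = base frame: x ahead of the robot, y to its left, z up, the work surface at z = 0. Lengths are in m, angles in rad, forces in N, time in s.
With the tool pointing down it reaches from about 0.25 to 0.775 m from the base axis. Payload 4 kg.
Tool frame: the origin (TCP) lies midway between the tips of the shut fingers; the grasp point (between the pads) lies 19 mm behind it; z points along the fingers, y is the line along which they close (so a half turn about z gives the same grasp; the last joint's range is limited). The gripper opens to 94 mm and grips with 3 to 60 N. Pads are 16 mm wide; open, the fingers measure 119 mm over their backs; the gripper's body (75 mm by 177 mm) begins 78 mm behind the grasp point.
Start: joints at [-1.446, 0.087, 1.371, -0, 1.684, -0.103], TCP at [0.124, -0.536, 0.206] pointing down, gripper open.
Joint ranges: [-3.1, 3.1], [-0.76, 2.03], [0.27, 2.55], [-1.08, 4.22], [0.17, 2.65], [-2.57, 2.57]. Speed limits (rad/s): [2.79, 2.79, 3.14, 3.14, 3.14, 3.14].

### API

Orientations are given as a 3x3 rotation matrix whose columns are the frame's x, y, z axes.
In Python, from plant import arm gives the robot as it stands.
- The arm moves only by the tool play_rows, never from a script. Its argument "increments" is one flat list of numbers, 7 for each row, row after row: the shift along the tool's x, y, z in units of 100 mm (1.0 is 100 mm), then the turn, a rotation vector about the tool's x, y, z in units of 180 degrees (1.0 is 180 degrees), then the opening, from 0 (shut) to 1 (fully open). A call has 1 to 8 rows; each row is the pose to reach, as a shift and turn from the pose commanded when the call began, along the tool's axes at that moment, turning the shorter way round; what a row does not reach only later rows make up. A row lasts 1/8 s, in which the tool goes at most 62.5 mm and 10.7 degrees, less where a joint would pass 70% of its speed; a pose out of reach is approached as far as the arm can. A call with a number of a shift or a turn outside -1 to 1 is refused whole. A call with a gripper value outside its range is refused whole. The fingers move at their own pace and stop on an object; "squeeze" is the grip in N (left out, the last holds). Time passes only in rows, so rows that repeat a pose let the fingers close. It gives the time, the measured TCP pose, the force, the opening and the grip force at its end, in the units of the state.
- arm.get_obs(): the state, without advancing time (a new reading comes with each control period).
- arm.grab_frame(name): name is "scene" or "top" or "wrist"; returns a dict with "frame" (420x560x3 uint8, red, green, blue), "range_z" (420x560 float32, m along the optical axis (not along the pixel's ray), 0 where there is no reading), "vertical_fov" (degrees; the focal length in pixels is half the picture's height over the tangent of half this angle, whatever the lens; pixels are square), "cx", "cy" (the principal point, pixels), "distortion" ([k1, k2, p1, p2, k3] as OpenCV has them; the pictures are not rectified), "rvec" (rotation vector, rad) and "tvec" (3), from world to camera coordinates, as OpenCV has them; the wrist camera has in their place "T_tool_cam" (4x4, takes a point from camera to tool coordinates, whose origin is the TCP and whose axes are the flange's). Camera axes: x right, y down, z forward; pixel columns grow to the right and rows downward; lengths in m; the calibration is good to about 2 mm. A picture is of the moment at which its call begins: read the wrist's pose just before it.
- arm.finish_job(): hands the job in; it is judged then, once.
The state is a dict: "t": time; "joint_pos": joint angles; "joint_velocities": joint speeds; "joint_torque": joint torques, N m; "ee_pos": TCP position; "orientation": TCP orientation; "ft_force": force on the tool from outside, world axes, zero at the start; "wrist_torque": the same for the moment, N m; "gripper_width": finger opening in m; "finger_force": force on a finger pad.
Only numpy, scipy, OpenCV 4.12 (cv2) and the standard library are available. Lean on these libraries where they do the work, as an engineer would, in place of code of your own. Each camera call takes 0.05 s, during which the arm holds its last target. There are 200 camera calls.

### The job

The open gift box in the bench clamp has a freshly glued corner. Turn the clamp's release knob clockwise to its end stop so that the ratchet catches, then pump the pair of upright squeeze handles (squeeze fully, let them spring open, squeeze again) until the sprung pad has pushed the box against the wooden stop and the pad itself is pushed in about halfway on its stem, never nearly bottoming out, which would crush the box. Finish while still holding the handles squeezed, touch neither the box nor the pad and its bar with the robot, and leave the bell, stamp and scoop where they are.

Things in the scene. Friction and masses are not known exactly. Their poses are not given: they have to be found in the camera images.
- clamp: Bench bar clamp, fixed: wooden base 356 x 96 x 12 mm (x = -50 to +306 mm) with a grey housing (x = 53 to 127, y = -29 to +29, top z = 64 mm), two upright squeeze handles and a wooden stop. Origin: on the counter, below the middle of the handles. x axis: direction in which the pad is pushed, towards the stop; y points to handle l; z up.
- handles_mid (a point): Fixed point midway between the two rubber grip rods, 98 mm above the counter, at the rods' height (clamp axes). Close the fingers along the clamp's y axis here, one finger on the outside of each rod. Nothing else stands between 64 mm and the rods' tops (about 105 mm) within 60 mm of it.
- grip_l: Horizontal black rubber grip rod of the handle on the clamp's +y side: 14 mm thick, 28 mm long along the clamp's x, its axis 70 mm above the hinge line of its handle. Origin: on the hinge line, 19 mm to the +y side of the clamp's middle, 28 mm above the counter.
- grip_r: The same for the -y side. Over both rods' outsides the pair measures 66 mm open and 38 mm fully squeezed.
- trigger_l (a joint): Angle of handle l in rad: 0 open (springs back there when let go), 0.2 fully squeezed (end stop). The handles are geared together and close equally, their middle stays put; 0.1 rad moves each rod 7 mm. Squeezing takes 2.5 N per finger at 0 to 5.5 N at 0.2; driving the bar adds about 6 N, the compressed pad up to 4 N more.
- trigger_r (a joint): Angle of handle r in rad, always equal to trigger_l.
- release_knob_grip (a point): On the vertical axis of the black knob on the housing, 90 mm from the clamp's origin along its x, 101 mm above the counter: the height to grip. The knob is a bar 42 mm long, 14 mm thick, 32 mm tall (z = 76 to 108 mm) on a 44 mm disc. The point's x axis runs along the bar and turns with it.
- release_knob (a joint): Knob angle in rad, growing clockwise seen from above: 0 released, 1.5 end stop. At 0 the bar stands 0.75 rad anticlockwise of the clamp's x axis, at 1.5 0.75 rad clockwise of it. Starts between 0 and 0.4; stays where it is left (friction 0.03 N m). Far from the end stop (below about 0.9 rad) the ratchet does not catch and squeezing moves nothing.
- jaw (a joint): Travel of the steel push bar out of the housing in m, 0 to 0.060. With the ratchet engaged a squeeze pushes it forward 0.08 m per rad of handle (16 mm a full squeeze), less up to 5 mm of play before a tooth catches. When the handles open the bar stays, held by a 10 N friction brake.
- push_bar: The steel bar 14 x 10 mm with a round flange 22 mm across at its front end, carrying the pad; not to be touched by the robot. Origin: that of the clamp moved along its x by the jaw travel.
- pad (a joint): How far the pad is pushed in on its bare 8 mm stem, in m: 0 free (23 mm of bare stem shows between flange and pad), 0.020 bottomed. Spring 400 N/m.
- pad_face: Black rubber pad, 8 mm thick, 44 mm wide, 26 mm high, centred 34 mm above the counter. Its front face lies at clamp x = 183 mm + jaw - pad.
- box: Open cream cardboard gift box without lid, 68 x 68 x 40 mm, 2 mm walls, 120 g, standing loose on the clamp's base between two low rails. Origin: centre of its underside.
- stop: Upright light wooden stop board 10 mm thick, 72 mm wide, 45 mm high at the far end of the base. Origin: middle of its lower edge; its face to the box lies 5 mm nearer the handles, at clamp x = 288 mm. With the box against it the box's near side is at clamp x = 220 mm.
- bell: Bystander: desk bell near the bag sealer and the clamp, 70 mm across, 44 mm high (another bell further right belongs to the room). Origin: centre of its underside.
- stamp: Bystander: date stamp with wooden grip, 26 x 55 x 71 mm. Origin: centre of its underside.
- scoop: Bystander: steel tasting scoop, 157 x 49 x 23 mm. Origin: centre of its underside.

How it is judged:
On the way, in this order (a step that is already met when the one before it is completed fails the run):
1. the release knob is at its clockwise end stop (value of joint release_knob above 1.4 rad), for 0.2 s.
2. the handles are squeezed nearly fully by the fingers (value of joint trigger_l above 0.14 rad and contact force between the fingers and grip_l above 0.5 N and contact force between the fingers and grip_r above 0.5 N), for 0.05 s.
3. the handles have been let open again for the next pump (value of joint trigger_l below 0.08 rad), for 0.05 s.
4. the box is pressed by the pad against the stop (contact force between pad_face and box above 1 N and contact force between box and stop above 1 N), for 0.2 s.
At the end, for the whole second after the job is handed in: The knob is at its clockwise stop (above 1.4 of 1.5 rad); the box stands upright, pressed by the pad against the stop with more than 1 N; the pad is pushed in between 6 and 14 mm of its 20 mm; the fingers still hold both handles squeezed (more than 0.02 rad, more than 1 N on each) (all of step 4 and value of joint release_knob above 1.4 rad and value of joint pad between 0.006 and 0.014 m and angle between box's own z axis and vertical below 0.1 rad and value of joint trigger_l above 0.02 rad and contact force between the fingers and grip_l above 1 N and contact force between the fingers and grip_r above 1 N); the arm keeps its last pose, push and grip.
It fails at once if the pad is nearly bottomed (over 17.5 mm), so the box is crushed (value of joint pad above 0.0175 m).
It fails at once if the robot touches the box (contact force between the arm and box above 1 N).
It fails at once if the robot touches the box with the fingers (contact force between the fingers and box above 1 N).
It fails at once if the robot pushes the bar or the pad directly (contact force between any of the arm, the fingers and push_bar above 1 N).
It fails at once if the bell, the stamp or the scoop is moved over 20 mm (distance of any of bell, stamp, scoop from where it was at the start of the episode above 0.02 m).
It also fails if it takes over 61 s, if anything falls off the work surface, if the arm or the gripper's body presses on something with over 40 N, if the wrist force passes 120 N, or if a joint passes its speed limit or range.

## Working session

There is one attempt and no reset: what is moved stays moved. The work goes in short steps, Python scripts to look and compute and a tool call to move; the robot and the scene stay as the last step left them, time stands still between calls to the robot, and variables do not carry over. Pictures are saved under pics/ and viewed, at most 10 in all, crops included, and the job is handed in when it is done.

Besides the shell and the picture viewer there is one more tool, called after "Emit:" by a JSON object that holds its "method" and its "body". play_rows: Moves the arm, as the interface text tells. Shifts and turns lie within -1 to 1; 1 stands for 100 mm of shift or 180 degrees of turn. Its arguments: {"type":"object","properties":{"increments":{"type":"array"},"squeeze":{"type":"number"}},"required":["increments"]}

```bash
mkdir -p pics; cat > h.py <<'E'
import numpy as np, cv2
from plant import arm
def grab(n):
    o=arm.get_obs(); d=arm.grab_frame(n)
    f=210/np.tan(np.radians(d['vertical_fov'])/2)
    K=np.array([[f,0,d['cx']],[0,f,d['cy']],[0,0,1]])
    if n=='wrist':
        T=np.eye(4);T[:3,:3]=o['orientation'];T[:3,3]=o['ee_pos'];W=T@d['T_tool_cam']
    else:
        E=np.eye(4);E[:3,:3]=cv2.Rodrigues(np.array(d['rvec'],float))[0];E[:3,3]=np.ravel(d['tvec']);W=np.linalg.inv(E)
    return d,K,W
def cloud(n):
    d,K,W=grab(n)
    v,u=np.mgrid[:420,:560]
    p=np.stack([u,v],-1).reshape(-1,1,2).astype(np.float64)
    q=cv2.undistortPoints(p,K,np.array(d['distortion'],float)).reshape(420,560,2)
    z=d['range_z']; P=np.dstack([q*z[...,None],z])@W[:3,:3].T+W[:3,3]
    P[z==0]=np.nan
    return d['frame'],P
E
python3 - <<'E'
from h import *
for n in('scene','top'):
    f,P=cloud(n);np.save(n+'.npy',P);cv2.imwrite(f'pics/{n}0.png',f[...,::-1])
print(arm.get_obs())
E
```

```text
{'t': 0.1, 'joint_pos': array([-1.44612634e+00,  8.78881196e-02,  1.37208863e+00, -5.99919259e-05,
        1.68362141e+00, -1.03084646e-01]), 'joint_velocities': array([-0.00061828, -0.00124174, -0.00321221,  0.00039117, -0.00322874,
        0.00100408]), 'joint_torque': array([ 1.26031813e-03, -3.41254520e+01, -3.03301263e+01,  7.19416304e-02,
        3.04667931e-02, -9.35598496e-05]), 'ee_pos': array([ 0.12410554, -0.53530102,  0.20442475]), 'orientation': array([[ 9.74177367e-01,  2.25783883e-01, -3.08526657e-04],
       [ 2.25784046e-01, -9.74175361e-01,  1.98252500e-03],
       [ 1.47063126e-04, -2.00099139e-03, -9.99997987e-01]]), 'ft_force': array([-0.61915085,  0.1311079 , -0.50811343]), 'wrist_torque': array([0.00217395, 0.01320575, 0.00301516]), 'finger_force': 0.0, 'gripper_width': 0.0941482539983589}
```

View pics/top0.png

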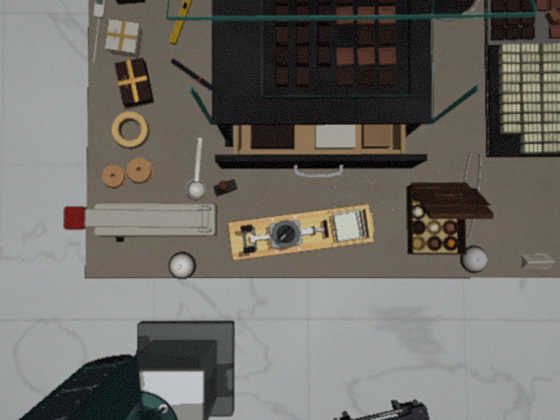

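View pics/scene0.png

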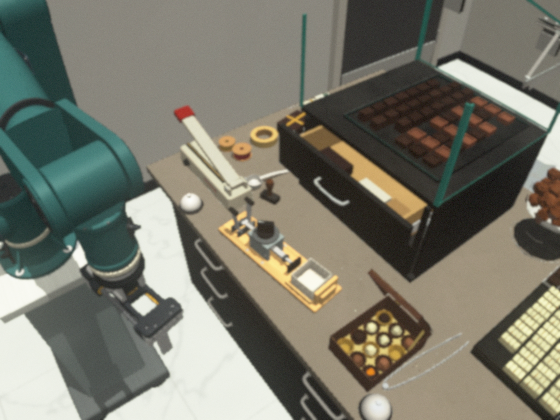

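The top view shows the clamp with its handles at about (250,237), knob at (286,233) and box at (350,226). The bell is at (182,264), the stamp at (225,187) and the scoop at (197,185). Next I'll fit the base and the knob.

```bash
python3 - <<'E'
from h import *
f=cv2.imread('pics/top0.png');P=np.load('top.npy')
for u,v in[(250,237),(286,233),(350,226),(182,264),(225,187),(197,185),(240,225),(320,215),(300,250)]:print((u,v),P[v,u].round(3))
hsv=cv2.cvtColor(f,cv2.COLOR_BGR2HSV)
m=np.zeros((420,560),bool);m[200:265,225:380]=1
m&=np.abs(P[...,2]-.012)<.012
m&=(hsv[...,1]>90)&(hsv[...,2]>120)
q=P[m];print(len(q),np.median(q[:,2]))
r=cv2.minAreaRect(q[:,:2].astype(np.float32)*1000);print(r,cv2.boxPoints(r))
cv2.imwrite('pics/crop1.png',cv2.resize(f[190:275,220:385],None,fx=4.8,fy=4.8,interpolation=cv2.INTER_CUBIC))
E
```

```text
(250, 237) [ 0.479 -0.28   0.049]
(286, 233) [nan nan nan]
(350, 226) [ 0.506 -0.527  0.015]
(182, 264) [ 0.413 -0.112  0.032]
(225, 187) [ 0.599 -0.22   0.065]
(197, 185) [ 0.61  -0.143  0.004]
(240, 225) [ 0.509 -0.253  0.013]
(320, 215) [ 0.534 -0.453  0.015]
(300, 250) [ 0.446 -0.403  0.008]
2729 0.012461228981467842
((491.7584228515625, -403.02655029296875), (97.15415954589844, 356.76092529296875), 7.507848262786865) [[ 420.29025 -232.52254]
 [ 466.90536 -586.2249 ]
 [ 563.22656 -573.5306 ]
 [ 516.61145 -219.82819]]
```

View pics/crop1.png

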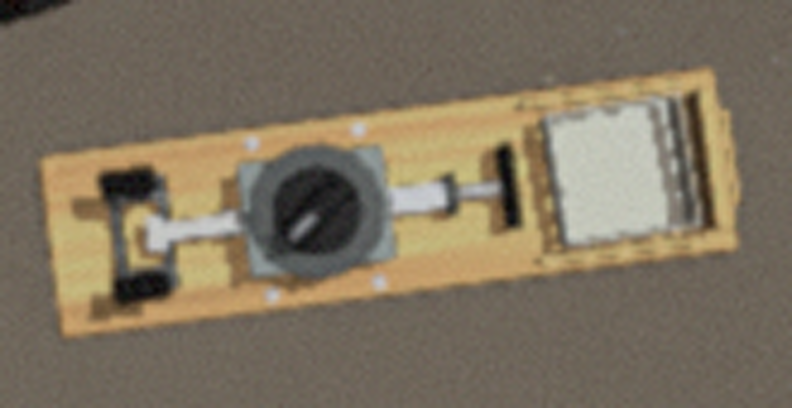

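Emit:
{"method": "play_rows", "body": {"increments": [0.3, -0.1, -0.3, 0, 0, -0.06, 1, 0.9, -0.2, -0.5, 0, 0, -0.12, 1, 1, -0.3, -0.5, 0, 0, -0.18, 1, 1, -0.4, -0.5, 0, 0, -0.24, 1, 1, -0.4, -0.5, 0, 0, -0.3, 1, 1, -0.4, -0.5, 0, 0, -0.36, 1, 1, -0.4, -0.5, 0, 0, -0.42, 1, 1, -0.4, -0.5, 0, 0, -0.47, 1]}}

```text
t: 1.1
ee_pos: [0.2125, -0.474, 0.2548]
orientation: [[-0.139, 0.99, -0.0], [0.99, 0.139, 0.001], [0.001, -0.0, -1.0]]
ft_force: [0.2, -0.6, -0.4]
gripper_width: 0.0938
finger_force: 0.0
```

Emit:
{"method": "play_rows", "body": {"increments": [0.25, 0.5, 0, 0, 0, 0, 1, 0.3, 1, 0, 0, 0, 0, 1]}}

```text
t: 1.35
ee_pos: [0.3081, -0.4303, 0.2554]
orientation: [[-0.132, 0.991, -0.0], [0.991, 0.132, 0.0], [0.0, -0.0, -1.0]]
ft_force: [0.1, -0.8, 0.4]
gripper_width: 0.094
finger_force: 0.0
```

Emit:
{"method": "play_rows", "body": {"increments": [0.2, 0.6, 0, 0, 0, 0, 1, 0.3, 1, 0, 0, 0, 0, 1]}}

```text
t: 1.6
ee_pos: [0.4047, -0.3866, 0.2548]
orientation: [[-0.135, 0.991, -0.0], [0.991, 0.135, 0.001], [0.001, -0.0, -1.0]]
ft_force: [-0.5, -1.8, 0.7]
gripper_width: 0.0939
finger_force: 0.0
```

Emit:
{"method": "play_rows", "body": {"increments": [0.1, 0.45, 0, 0, 0, 0, 1, 0.1, 0.87, 0, 0, 0, 0, 1, 0.1, 0.87, 0, 0, 0, 0, 1]}}

```text
t: 1.98
ee_pos: [0.4896, -0.3653, 0.2535]
orientation: [[-0.137, 0.991, -0.002], [0.991, 0.137, 0.002], [0.002, -0.002, -1.0]]
ft_force: [0.1, 0.4, 0.1]
gripper_width: 0.0939
finger_force: 0.0
```

```bash
python3 - <<'E'
from h import *
f,P=cloud('wrist');np.save('w1.npy',P);cv2.imwrite('pics/w1.png',f[...,::-1])
print(arm.get_obs()['ee_pos'],arm.get_obs()['orientation'].round(3),P[210,280])
E
```

```text
[ 0.48820024 -0.36598907  0.25399877] [[-0.135  0.991 -0.002]
 [ 0.991  0.135  0.001]
 [ 0.002 -0.002 -1.   ]] [ 0.49011251 -0.39174075  0.07072538]
```

View pics/w1.png

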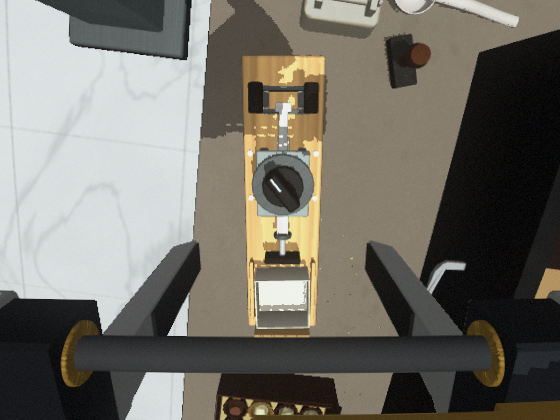

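The wrist view is clear: the rods are at (256,97) and (312,97), and the knob is centred at (283,184) with its bar running from (267,163) to (299,207). I'll refine these with depth.

```bash
python3 - <<'E'
from h import *
P=np.load('w1.npy');f=cv2.imread('pics/w1.png')
def fit(m,n):
    q=P[m];r=cv2.minAreaRect(q[:,:2].astype(np.float32)*1000);b=cv2.boxPoints(r)
    e=b[1]-b[0];g=b[2]-b[1];e=e if np.hypot(*e)>np.hypot(*g) else g
    print(n,len(q),np.round(q.mean(0),4),[np.round(x,1) for x in r],'long axis deg',np.degrees(np.arctan2(e[1],e[0])).round(1))
reg=lambda u0,u1,v0,v1:(lambda m:(m.__setitem__((slice(v0,v1),slice(u0,u1)),True),m)[1])(np.zeros((420,560),bool))
z=P[...,2]
fit(reg(250,315,150,220)&(z>.102)&(z<.115),'bar')
fit(reg(240,270,75,120)&(z>.09)&(z<.115),'rodA');fit(reg(300,330,75,120)&(z>.09)&(z<.115),'rodB')
hsv=cv2.cvtColor(f,cv2.COLOR_BGR2HSV)
m=reg(235,330,50,335)&(abs(z-.012)<.006)&(hsv[...,1]>90);fit(m,'base')
E
```

```text
bar 601 [ 0.4887 -0.3627  0.108 ] [array([ 488.9, -363.6]), array([14.3, 41.4]), np.float64(46.9)] long axis deg -43.1
rodA 473 [ 0.4517 -0.2786  0.1036] [array([ 451.4, -278.7]), array([13.2, 27.8]), np.float64(6.9)] long axis deg -83.1
rodB 469 [ 0.5027 -0.2717  0.1035] [array([ 503.1, -271.7]), array([13.4, 27.6]), np.float64(8.7)] long axis deg -81.3
base 9683 [ 0.4866 -0.3473  0.0125] [array([ 494. , -401.8]), array([ 96.3, 354.4]), np.float64(7.6)] long axis deg -82.4
```

Emit:
{"method": "play_rows", "body": {"increments": [0.02, 0.01, 0.3, 0, 0, -0.06, 0.6, 0.02, 0.01, 0.6, 0, 0, -0.12, 0.6, 0.02, 0.01, 1, 0, 0, -0.17, 0.6, 0.02, 0.01, 1, 0, 0, -0.2175, 0.6, 0.02, 0.01, 1, 0, 0, -0.2175, 0.6, 0.02, 0.01, 1, 0, 0, -0.2175, 0.6]}}

```text
t: 2.78
ee_pos: [0.4881, -0.3653, 0.1566]
orientation: [[-0.727, 0.687, 0.001], [0.687, 0.727, -0.001], [-0.002, -0.0, -1.0]]
ft_force: [-0.4, -0.3, -0.5]
gripper_width: 0.0565
finger_force: 0.0
```

```bash
cat > g.py <<'E'
import sys
from h import *
o=arm.get_obs();R=o['orientation'];t=np.array(list(map(float,sys.argv[1:4])))
print(o['ee_pos'].round(4),'tool shift/100mm',(R.T@(t-o['ee_pos'])*10).round(3),'yaw_y',np.degrees(np.arctan2(R[1,1],R[0,1])).round(2),R[:,2].round(4),o['gripper_width'],o['joint_pos'].round(2))
E
python3 g.py .4889 -.3636 .082
```

```text
[ 0.4881 -0.3653  0.1566] tool shift/100mm [0.007 0.018 0.746] yaw_y 46.62 [ 0.0012 -0.0014 -1.    ] 0.056486984863375514 [-0.74  0.23  1.3  -0.    1.61 -1.55]
```

Emit:
{"method": "play_rows", "body": {"increments": [0.01, 0.02, 0.35, 0, 0, 0, 0.6, 0.01, 0.02, 0.7, 0, 0, 0, 0.6, 0.01, 0.02, 0.74, 0, 0, 0, 0.6, 0.01, 0.02, 0.74, 0, 0, 0, 0.1, 0.01, 0.02, 0.74, 0, 0, 0, 0.1, 0.01, 0.02, 0.74, 0, 0, 0, 0.1, 0.01, 0.02, 0.74, 0, 0, 0, 0.1], "squeeze": 15}}

```text
t: 3.65
ee_pos: [0.4894, -0.3627, 0.0824]
orientation: [[-0.729, 0.685, 0.001], [0.685, 0.729, -0.001], [-0.002, -0.0, -1.0]]
ft_force: [0.1, -0.7, -0.5]
gripper_width: 0.0197
finger_force: 0.0
```

Emit:
{"method": "play_rows", "body": {"increments": [0, 0, 0, 0, 0, 0, 0, 0, 0, 0, 0, 0, 0, 0, 0, 0, 0, 0, 0, 0.05, 0, 0, 0, 0, 0, 0, 0.1, 0, 0, 0, 0, 0, 0, 0.15, 0, 0, 0, 0, 0, 0, 0.2, 0, 0, 0, 0, 0, 0, 0.25, 0, 0, 0, 0, 0, 0, 0.3, 0]}}

```text
t: 4.65
ee_pos: [0.4894, -0.3633, 0.0821]
orientation: [[0.131, 0.991, 0.001], [0.991, -0.131, -0.002], [-0.002, 0.001, -1.0]]
ft_force: [-1.1, -2.9, 1.4]
gripper_width: 0.0138
finger_force: 15.0
```

Emit:
{"method": "play_rows", "body": {"increments": [0, 0, 0, 0, 0, 0.05, 0, 0, 0, 0, 0, 0, 0.09, 0, 0, 0, 0, 0, 0, 0.13, 0, 0, 0, 0, 0, 0, 0.15, 0, 0, 0, 0, 0, 0, 0.16, 0, 0, 0, 0, 0, 0, 0.16, 0, 0, 0, 0, 0, 0, 0.16, 0]}}

```text
t: 5.52
ee_pos: [0.4899, -0.3635, 0.0822]
orientation: [[0.587, 0.809, 0.002], [0.809, -0.587, -0.003], [-0.001, 0.003, -1.0]]
ft_force: [1.3, -4.9, 1.7]
gripper_width: 0.014
finger_force: 15.1
```

```bash
python3 g.py .4889 -.3636 .082; python3 -c "
from h import *;print(arm.get_obs()['wrist_torque'],arm.get_obs()['finger_force'])"
```

```text
[ 0.4899 -0.3635  0.0822] tool shift/100mm [-0.007 -0.007  0.002] yaw_y -35.96 [ 0.0022 -0.0026 -1.    ] 0.01398737808860743 [-0.73  0.27  1.41 -0.    1.46 -0.1 ]
[-1.037924   -0.20768932  0.2516824 ] 15.05895584821701
```

Emit:
{"method": "play_rows", "body": {"increments": [0, 0, 0, 0, 0, 0, 0.6, 0, 0, 0, 0, 0, 0, 0.6, 0, 0, 0, 0, 0, 0, 0.6, 0, 0, -0.4, 0, 0, 0, 0.6, 0, 0, -0.8, 0, 0, 0, 1, 0, 0, -0.8, 0, 0, 0, 1]}}

```text
t: 6.28
ee_pos: [0.4908, -0.3635, 0.1659]
orientation: [[0.588, 0.809, 0.006], [0.809, -0.588, -0.005], [-0.0, 0.008, -1.0]]
ft_force: [0.2, -0.3, -0.1]
gripper_width: 0.0707
finger_force: 0.0
```

Emit:
{"method": "play_rows", "body": {"increments": [0, 0, 0, 0, 0, -0.06, 1, 0, 0, 0, 0, 0, -0.12, 1, 0, 0, 0, 0, 0, -0.18, 1, 0, 0, 0, 0, 0, -0.24, 1, 0, 0, 0, 0, 0, -0.242, 1]}}

```text
t: 6.9
ee_pos: [0.4885, -0.3616, 0.1595]
orientation: [[-0.13, 0.991, -0.002], [0.991, 0.13, 0.002], [0.003, -0.002, -1.0]]
ft_force: [-0.4, -0.2, -0.7]
gripper_width: 0.0939
finger_force: 0.0
```

```bash
python3 g.py .4772 -.2752 .079; python3 - <<'E'
from h import *
f,P=cloud('wrist');z=P[...,2]
cv2.imwrite('pics/w2.png',f[...,::-1])
m=(z>.098)&(z<.112)&(np.hypot(P[...,0]-.489,P[...,1]+.3636)<.03)
q=P[m];print(len(q),cv2.minAreaRect(q[:,:2].astype(np.float32)*1000))
E
```

```text
[ 0.4885 -0.3616  0.1595] tool shift/100mm [0.87  0.002 0.807] yaw_y 7.48 [-0.0023  0.0023 -1.    ] 0.09386252369656017 [-0.73  0.23  1.3   0.    1.62 -0.86]
1170 ((488.77728271484375, -363.4748229980469), (41.96090316772461, 13.649412155151367), 54.768863677978516)
```

View pics/w2.png

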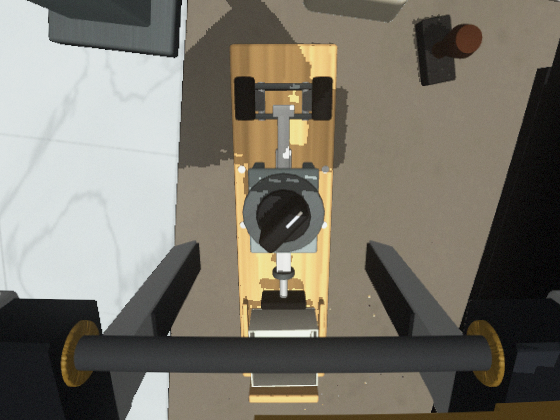

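Emit:
{"method": "play_rows", "body": {"increments": [0.45, 0, 0, 0, 0, 0, 1, 0.87, 0, 0, 0, 0, 0, 1, 0.87, 0, 0, 0, 0, 0, 1, 0.87, 0, 0.4, 0, 0, 0, 1, 0.87, 0, 0.81, 0, 0, 0, 1, 0.87, 0, 0.81, 0, 0, 0, 1], "squeeze": 30}}

```text
t: 7.7
ee_pos: [0.475, -0.2751, 0.0762]
orientation: [[-0.13, 0.992, -0.007], [0.992, 0.13, 0.005], [0.006, -0.007, -1.0]]
ft_force: [0.8, -0.2, -0.1]
gripper_width: 0.0941
finger_force: 0.0
```

```bash
python3 g.py .4772 -.2752 .079; python3 - <<'E'
from h import *
a=[arm.grab_frame(n)['frame'][...,::-1] for n in('top','scene','wrist')]
c=[cv2.resize(a[0][200:260,220:380],(560,210),interpolation=2),cv2.resize(a[1][190:310,180:400],(560,305),interpolation=2)]
cv2.imwrite('pics/c3.png',np.vstack(c))
cv2.imwrite('pics/w3.png',a[2])
E
```

```text
[ 0.475  -0.2751  0.0762] tool shift/100mm [-0.004  0.021 -0.028] yaw_y 7.45 [-0.0075  0.0049 -1.    ] 0.09413333928227449 [-0.63  0.15  1.56 -0.    1.44 -0.76]
```

View pics/c3.png

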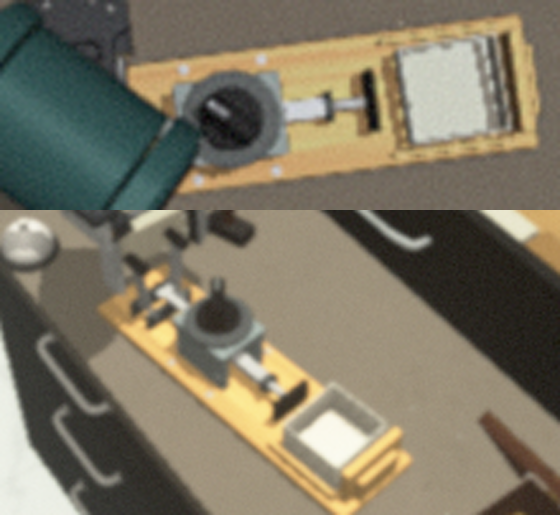

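View pics/w3.png

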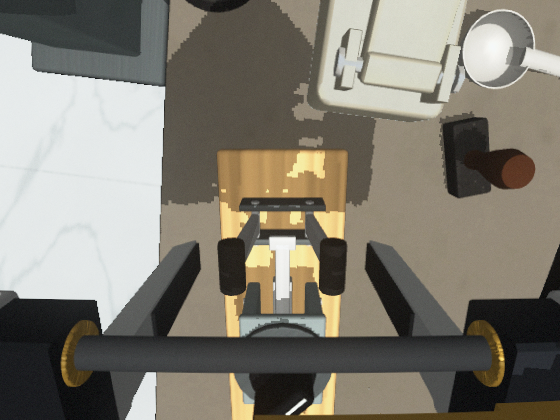

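Emit:
{"method": "play_rows", "body": {"increments": [0, 0.02, -0.03, 0, 0, 0, 0.6, 0, 0.02, -0.03, 0, 0, 0, 0.5, 0, 0.02, -0.03, 0, 0, 0, 0.4, 0, 0.02, -0.03, 0, 0, 0, 0.35, 0, 0.02, -0.03, 0, 0, 0, 0.35, 0, 0.02, -0.03, 0, 0, 0, 0.35], "squeeze": 25}}

```text
t: 8.6
ee_pos: [0.4777, -0.2768, 0.0853]
orientation: [[-0.131, 0.991, -0.004], [0.991, 0.131, -0.002], [-0.002, -0.004, -1.0]]
ft_force: [-7.2, 1.0, 8.5]
gripper_width: 0.0379
finger_force: 11.9
```

```bash
cat > m.py <<'E'
# pad / flange / box positions along clamp x, from top picture at sampled line heights
import sys
from h import *
ax=np.array([.1312,-.9914,0]);ay=np.array([.9914,.1312,0]);O=np.array([.4772,-.2752,0])
d,K,W=grab('top');Wi=np.linalg.inv(W)
def prof(cy,z,xs):
    X=O+xs[:,None]*ax+cy*ay+[0,0,z]
    p=cv2.projectPoints(X,cv2.Rodrigues(Wi[:3,:3])[0],Wi[:3,3],K,np.array(d['distortion'],float))[0]
    return cv2.remap(cv2.cvtColor(d['frame'],cv2.COLOR_RGB2GRAY),p[:,0,:].astype(np.float32),None,cv2.INTER_LINEAR).ravel().astype(int)
xs=np.arange(.130,.300,.002)
for n,z,cys in(('stem z34',.034,(0,)),('pad top z47',.047,(-.015,.015)),('box rim z52',.052,(-.02,0.02))):
    print(n,list(zip((xs*1000).round().astype(int).tolist(),np.mean([prof(c,z,xs) for c in cys],0).astype(int).tolist())))
im=np.stack([prof(c,.04,np.arange(.12,.31,.0005)) for c in np.arange(.045,-.045,-.0005)]).astype(np.uint8)
cv2.imwrite(sys.argv[1],cv2.resize(im,None,fx=2,fy=2,interpolation=cv2.INTER_CUBIC))
E
python3 m.py pics/r1.png; python3 g.py .4772 -.2752 .079
```

```text
[ 0.4777 -0.2768  0.0853] tool shift/100mm [ 0.016 -0.003  0.063] yaw_y 7.53 [-0.0035 -0.0021 -1.    ] 0.03644469934647776 [-0.63  0.15  1.54 -0.    1.45 -0.76]Traceback (most recent call last):
  File "m.py", line 12, in <module>
    print(n,list(zip((xs*1000).round().astype(int).tolist(),np.mean([prof(c,z,xs) for c in cys],0).astype(int).tolist())))
                                                                     ~~~~^^^^^^^^
  File "m.py", line 9, in prof
    return cv2.remap(cv2.cvtColor(d['frame'],cv2.COLOR_RGB2GRAY),p[:,0,:].astype(np.float32),None,cv2.INTER_LINEAR).ravel().astype(int)
           ~~~~~~~~~^^^^^^^^^^^^^^^^^^^^^^^^^^^^^^^^^^^^^^^^^^^^^^^^^^^^^^^^^^^^^^^^^^^^^^^^^^^^^^^^^^^^^^^^^^^^^^^
cv2.error: OpenCV(4.12.0) /io/opencv/modules/imgproc/src/imgwarp.cpp:1821: error: (-215:Assertion failed) ((map1.type() == CV_32FC2 || map1.type() == CV_16SC2) && map2.empty()) || (map1.type() == CV_32FC1 && map2.type() == CV_32FC1) in function 'remap'
```

```bash
sed -i 's/p\[:,0,:\].astype(np.float32)/p.astype(np.float32)/' m.py
cat >> m.py <<'E'
w=arm.grab_frame('wrist')['frame'][...,::-1][130:420]
r=cv2.cvtColor(cv2.resize(im,(760,300),interpolation=cv2.INTER_CUBIC),cv2.COLOR_GRAY2BGR)
w=cv2.copyMakeBorder(w,0,0,0,200,cv2.BORDER_CONSTANT)
cv2.imwrite(sys.argv[1],np.vstack([r,w]))
E
python3 m.py pics/r1.png; python3 g.py .4772 -.2752 .079;python3 -c "
from h import *;print(arm.get_obs()['ft_force'],arm.get_obs()['finger_force'])"
```

```text
stem z34 [(130, 162), (132, 190), (134, 205), (136, 209), (138, 209), (140, 206), (142, 206), (144, 207), (146, 207), (148, 209), (150, 211), (152, 208), (154, 208), (156, 208), (158, 205), (160, 205), (162, 208), (164, 211), (166, 202), (168, 172), (170, 109), (172, 92), (174, 113), (176, 142), (178, 159), (180, 159), (182, 159), (184, 164), (186, 166), (188, 167), (190, 168), (192, 171), (194, 167), (196, 144), (198, 100), (200, 44), (202, 27), (204, 41), (206, 74), (208, 107), (210, 122), (212, 100), (214, 117), (216, 164), (218, 197), (220, 205), (222, 203), (224, 204), (226, 205), (228, 205), (230, 206), (232, 207), (234, 204), (236, 203), (238, 204), (240, 206), (242, 205), (244, 204), (246, 204), (248, 204), (250, 203), (252, 205), (254, 202), (256, 203), (258, 205), (260, 207), (262, 207), (264, 206), (266, 197), (268, 167), (270, 141), (272, 130), (274, 147), (276, 159), (278, 119), (280, 97), (282, 109), (284, 132), (286, 102), (288, 69), (290, 63), (292, 91), (294, 139), (296, 179), (298, 184)]
pad top z47 [(130, 163), (132, 177), (134, 182), (136, 182), (138, 183), (140, 
[... 1486 characters left out ...]
 206), (220, 207), (222, 203), (224, 203), (226, 205), (228, 206), (230, 206), (232, 206), (234, 206), (236, 206), (238, 205), (240, 206), (242, 205), (244, 205), (246, 203), (248, 202), (250, 203), (252, 205), (254, 205), (256, 208), (258, 206), (260, 205), (262, 204), (264, 195), (266, 172), (268, 149), (270, 148), (272, 151), (274, 125), (276, 87), (278, 90), (280, 116), (282, 115), (284, 83), (286, 56), (288, 67), (290, 115), (292, 163), (294, 184), (296, 182), (298, 174)]
[ 0.4777 -0.2768  0.0853] tool shift/100mm [ 0.016 -0.003  0.063] yaw_y 7.53 [-0.0036 -0.0021 -1.    ] 0.036675762933238716 [-0.63  0.15  1.55 -0.    1.45 -0.76]
[-7.13662527 -0.01638373  8.44593706] 25.001639127731323
```

View pics/r1.png

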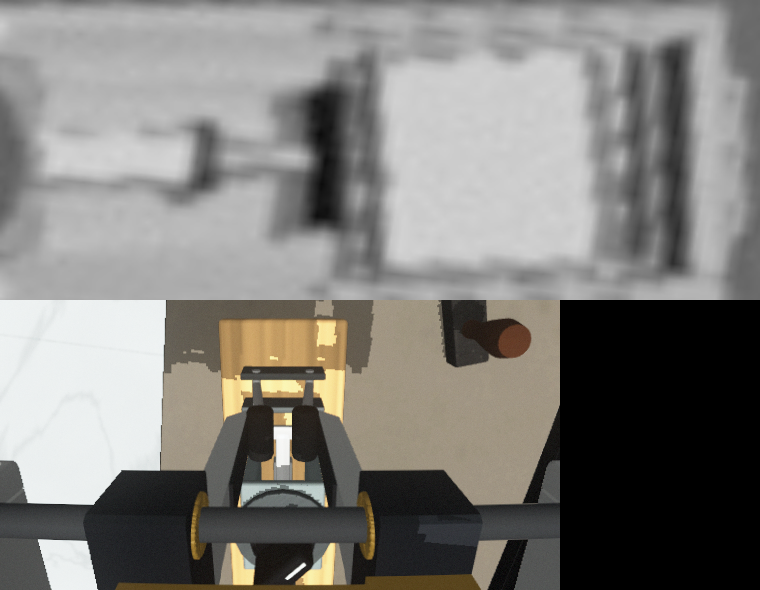

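Pump 1 is done: the pad is now at about x=199–203 and the fingers are centred on the rods. Starting pump 2.

Emit:
{"method": "play_rows", "body": {"increments": [0, 0, 0.03, 0, 0, 0, 0.76, 0, 0, 0.03, 0, 0, 0, 0.76, 0, 0, 0.03, 0, 0, 0, 0.76, 0, 0, 0.03, 0, 0, 0, 0.76, 0, 0, 0.03, 0, 0, 0, 0.76]}}

```text
t: 9.38
ee_pos: [0.4802, -0.2755, 0.0803]
orientation: [[-0.132, 0.991, 0.001], [0.991, 0.132, 0.001], [0.001, 0.001, -1.0]]
ft_force: [-0.5, -0.3, -0.6]
gripper_width: 0.0713
finger_force: 0.1
```

Emit:
{"method": "play_rows", "body": {"increments": [0, 0, 0, 0, 0, 0, 0.6, 0, 0, 0, 0, 0, 0, 0.5, 0, 0, 0, 0, 0, 0, 0.4, 0, 0, 0, 0, 0, 0, 0.35, 0, 0, 0, 0, 0, 0, 0.35, 0, 0, 0, 0, 0, 0, 0.35]}}

```text
t: 10.12
ee_pos: [0.4776, -0.2759, 0.0814]
orientation: [[-0.132, 0.991, -0.005], [0.991, 0.132, -0.0], [0.001, -0.005, -1.0]]
ft_force: [-7.9, -0.2, 5.3]
gripper_width: 0.0364
finger_force: 25.0
```

```bash
python3 m.py pics/r2.png|head -2; python3 g.py .4772 -.2752 .079
```

```text
stem z34 [(130, 164), (132, 191), (134, 206), (136, 210), (138, 210), (140, 206), (142, 206), (144, 206), (146, 205), (148, 205), (150, 206), (152, 209), (154, 208), (156, 206), (158, 207), (160, 208), (162, 206), (164, 204), (166, 206), (168, 209), (170, 207), (172, 209), (174, 208), (176, 208), (178, 209), (180, 203), (182, 177), (184, 127), (186, 96), (188, 100), (190, 132), (192, 169), (194, 176), (196, 173), (198, 167), (200, 160), (202, 155), (204, 158), (206, 160), (208, 153), (210, 128), (212, 77), (214, 36), (216, 23), (218, 46), (220, 100), (222, 160), (224, 194), (226, 204), (228, 205), (230, 206), (232, 205), (234, 206), (236, 204), (238, 202), (240, 202), (242, 202), (244, 205), (246, 204), (248, 204), (250, 204), (252, 205), (254, 204), (256, 204), (258, 203), (260, 203), (262, 204), (264, 205), (266, 204), (268, 207), (270, 203), (272, 184), (274, 142), (276, 126), (278, 131), (280, 130), (282, 114), (284, 87), (286, 85), (288, 107), (290, 112), (292, 113), (294, 135), (296, 177), (298, 184)]
pad top z47 [(130, 165), (132, 176), (134, 181), (136, 183), (138, 182), (140
[... 411 characters left out ...]
3), (210, 51), (212, 23), (214, 18), (216, 36), (218, 79), (220, 144), (222, 191), (224, 205), (226, 205), (228, 206), (230, 204), (232, 203), (234, 204), (236, 205), (238, 204), (240, 203), (242, 203), (244, 204), (246, 205), (248, 205), (250, 204), (252, 204), (254, 204), (256, 204), (258, 205), (260, 205), (262, 203), (264, 205), (266, 206), (268, 200), (270, 182), (272, 146), (274, 131), (276, 131), (278, 128), (280, 113), (282, 86), (284, 87), (286, 105), (288, 111), (290, 114), (292, 143), (294, 180), (296, 184), (298, 178)]
[ 0.4776 -0.2759  0.0814] tool shift/100mm [ 0.008 -0.003  0.024] yaw_y 7.56 [-4.5e-03 -1.0e-04 -1.0e+00] 0.03642056312540794 [-0.62  0.15  1.55 -0.    1.44 -0.76]
```

View pics/r2.png

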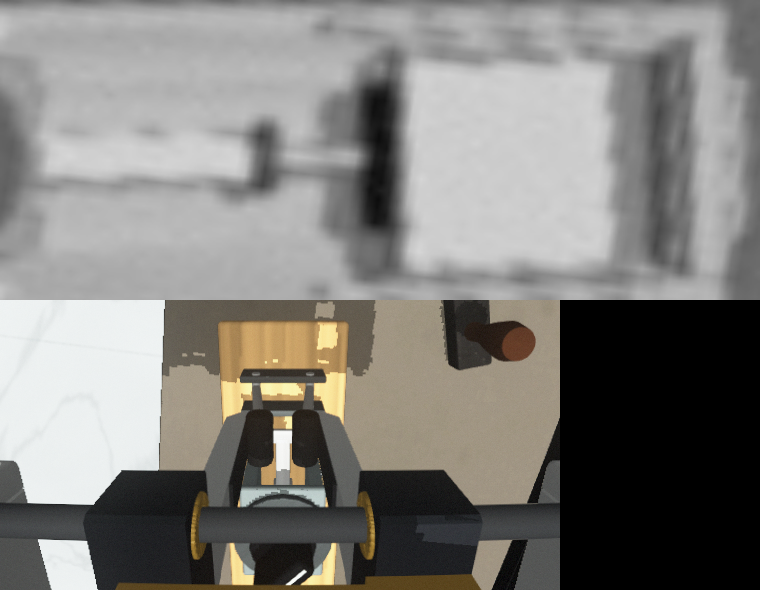

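```bash
cat > j.py <<'E'
from h import *
ax=np.array([.1312,-.9914,0]);ay=np.array([.9914,.1312,0]);O=np.array([.4772,-.2752,0])
d,K,W=grab('top');Wi=np.linalg.inv(W)
xs=np.arange(.130,.300,.0005)
def prof(g,cys,z):
    r=[]
    for c in cys:
        p=cv2.projectPoints(O+xs[:,None]*ax+c*ay+[0,0,z],cv2.Rodrigues(Wi[:3,:3])[0],Wi[:3,3],K,np.array(d['distortion'],float))[0]
        r.append(cv2.remap(g,p.astype(np.float32),None,cv2.INTER_LINEAR).ravel())
    return np.mean(r,0)
def cen(p,x0,x1,th):
    m=(xs>=x0)&(xs<=x1);q=np.clip(th-p,0,None)*m;return (q*xs).sum()/q.sum()*1000
def meas(g,name):
    g=g.astype(np.float32)
    s=prof(g,(-.003,0,.003),.034); pd=prof(g,np.arange(-.015,.016,.005),.04)
    i=np.argmin(pd);pc=cen(pd,xs[i]-.006,xs[i]+.006,80)
    j=np.argmin(np.where((xs>.135)&(xs<pc/1000-.010),s,999));fc=cen(s,xs[j]-.005,xs[j]+.005,150)
    b=prof(g,np.arange(-.015,.016,.005),.014); k=(xs>pc/1000)
    e1=xs[np.argmax(k&(b>170))]*1000; far=xs[(xs>.235)&(b<175)][0]*1000
    print(name,'flange',fc.round(2),'pad',pc.round(2),'gap',(pc-fc).round(2),'boxfloor',e1.round(1),far.round(1))
meas(cv2.imread('pics/top0.png',0),'init')
for _ in range(2):meas(cv2.cvtColor(arm.grab_frame('top')['frame'],cv2.COLOR_RGB2GRAY),'now')
E
python3 j.py
```

```text
init flange 161.8 pad 189.69 gap 27.89 boxfloor 219.5 270.5
now flange 186.73 pad 214.43 gap 27.7 boxfloor 225.0 276.5
now flange 186.72 pad 214.35 gap 27.63 boxfloor 225.0 276.5
```

```bash
python3 - <<'E'
from h import *
ax=np.array([.1312,-.9914]);ay=np.array([.9914,.1312]);O=np.array([.4772,-.2752])
f,T=cloud('top')
print('topcam pos',grab('top')[2][:3,3])
for n,P in(('wrist0',np.load('w1.npy')),('top0',np.load('top.npy')),('topnow',T)):
    q=P[...,:2]-O;x=q@ax*1000;y=q@ay*1000;z=P[...,2]*1000
    def s(nm,m):
        v=x[m];print(n,nm,len(v),np.percentile(v,[2,50,98]).round(1) if len(v) else '')
    s('padtop',(abs(y)<20)&(abs(y)>8)&(z>38)&(z<50)&(x>160)&(x<235)&(abs(y)<22))
    s('boxrim side',(abs(y)>30)&(abs(y)<36)&(z>44)&(z<56)&(x>180)&(x<284))
    s('boxfloor',(abs(y)<25)&(z>8)&(z<20)&(x>205)&(x<284))
    s('stop',(abs(y)<30)&(z>52)&(z<62)&(x>270)&(x<310))
E
```

```text
topcam pos [ 0.47605522 -0.34936688  1.3190297 ]
wrist0 padtop 264 [184.2 188.8 212.8]
wrist0 boxrim side 229 [211.3 245.4 280. ]
wrist0 boxfloor 1316 [209.6 253.5 279.3]
wrist0 stop 232 [278.3 288.3 289.9]
top0 padtop 39 [160.5 191.3 214.5]
top0 boxrim side 38 [215.4 249.9 281.2]
top0 boxfloor 552 [206.6 245.2 279.4]
top0 stop 122 [279.5 292.9 298.8]
topnow padtop 43 [182.7 215.4 221.5]
topnow boxrim side 39 [219.9 246.9 283.4]
topnow boxfloor 514 [207.1 251.4 282.5]
topnow stop 121 [285.7 292.8 298.8]
```

Initial jaw travel was about 10 mm and is now about 35 mm. The box is about 2 mm short of the stop, so pump 3 needs roughly 12 mm. I'll do it as a partial squeeze and measure the pad gap.

Emit:
{"method": "play_rows", "body": {"increments": [0, 0, 0, 0, 0, 0, 0.76, 0, 0, 0, 0, 0, 0, 0.76, 0, 0, 0, 0, 0, 0, 0.76, 0, 0, 0, 0, 0, 0, 0.76, 0, 0, 0, 0, 0, 0, 0.76]}}

```text
t: 11.1
ee_pos: [0.4802, -0.2756, 0.0803]
orientation: [[-0.132, 0.991, 0.001], [0.991, 0.132, 0.001], [0.0, 0.001, -1.0]]
ft_force: [-0.3, 0.4, -0.4]
gripper_width: 0.0712
finger_force: 0.3
```

Emit:
{"method": "play_rows", "body": {"increments": [0, 0, 0, 0, 0, 0, 0.65, 0, 0, 0, 0, 0, 0, 0.58, 0, 0, 0, 0, 0, 0, 0.52, 0, 0, 0, 0, 0, 0, 0.48, 0, 0, 0, 0, 0, 0, 0.48, 0, 0, 0, 0, 0, 0, 0.48, 0, 0, 0, 0, 0, 0, 0.48]}}

```text
t: 11.98
ee_pos: [0.4776, -0.276, 0.0812]
orientation: [[-0.131, 0.991, -0.005], [0.991, 0.131, -0.0], [0.0, -0.004, -1.0]]
ft_force: [-6.5, 0.5, 5.3]
gripper_width: 0.0454
finger_force: 12.7
```

```bash
python3 j.py
```

```text
init flange 161.8 pad 189.69 gap 27.89 boxfloor 219.5 270.5
now flange 197.11 pad 215.83 gap 18.72 boxfloor 226.5 278.0
now flange 197.1 pad 215.82 gap 18.73 boxfloor 226.5 278.0
```

Emit:
{"method": "play_rows", "body": {"increments": [0, 0, 0, 0, 0, 0, 0.47, 0, 0, 0, 0, 0, 0, 0.47, 0, 0, 0, 0, 0, 0, 0.47, 0, 0, 0, 0, 0, 0, 0.47]}}

```text
t: 12.62
ee_pos: [0.4776, -0.276, 0.0812]
orientation: [[-0.132, 0.991, -0.005], [0.991, 0.132, -0.0], [0.0, -0.005, -1.0]]
ft_force: [-7.9, 0.8, 5.5]
gripper_width: 0.0447
finger_force: 12.9
```

```bash
python3 j.py; python3 m.py pics/r3.png >/dev/null
```

```text
init flange 161.8 pad 189.69 gap 27.89 boxfloor 219.5 270.5
now flange 198.04 pad 215.82 gap 17.77 boxfloor 226.5 278.0
now flange 198.05 pad 215.83 gap 17.77 boxfloor 226.5 278.0
```

View pics/r3.png

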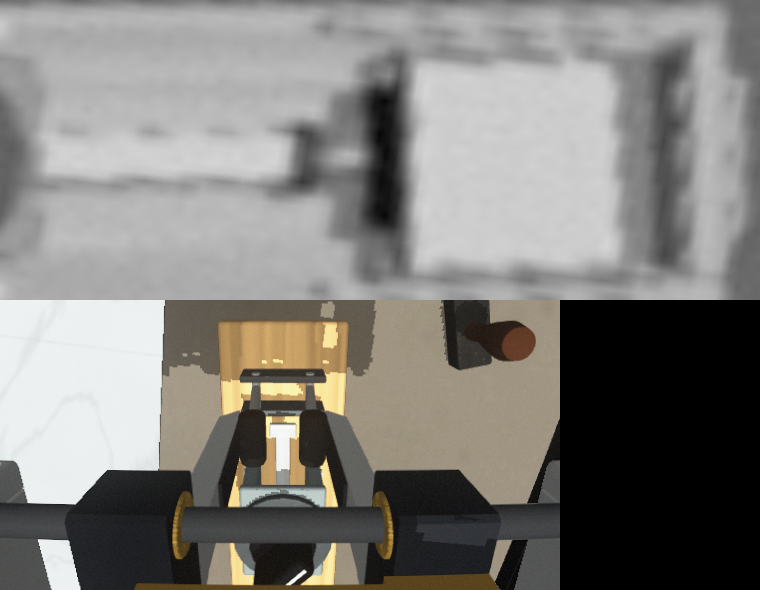

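The box is against the stop, the pad is pushed in about 10 mm, the knob is still at its stop and the fingers hold both rods.

```bash
python3 -c "
from plant import arm;print(arm.finish_job())"
```

```text
the job is handed in; nothing more can be done
None
```

I turned the knob to its clockwise stop and pumped the handles three times. The box now sits against the wooden stop with the pad pushed in about 10 mm of 20, measured from the camera. I handed the job in with the handles still held squeezed; the hand-in returned no verdict.

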